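# Load a can capacitor and bring the bench supply up to its marker

### The job

Roll the can capacitor along its cradle, keeping it down on the cradle, until it has dropped into the groove in front of the contact block. Next swing the supply's lever right back to its zero stop and, with the lever there, press the power button fully down. Then swing the lever out until its pointer stands at the marker tab, and leave the capacitor in the groove; do not shift the marker tab or disturb the screwdriver, the reel or the clay pot.

Things in the scene. Friction and masses are not known exactly. Their poses are not given: they have to be found in the camera images.
- cap: Big can capacitor: a plain cylinder 35 mm in diameter and 84 mm long, grey sleeve, bare aluminium end, two brass studs (6 mm long) on the other end, about 150 g, lying on the cradle's runway. Origin at its very centre; its own y axis is the cylinder's axis, roughly across the cradle. Its x and z axes turn as it rolls; it rolls very freely.
- cradle: Fixed black cradle, 242 by 140 mm; origin under it at bench height, z up. Its x axis is the rolling direction, roughly away from the robot. Flat runway from its open end (x = -130 mm) to x = 50 mm, 12 mm above the bench, with the capacitor's centre at 29.5 mm. Side rails: inner faces at y = +-64 mm, 26 mm high, x = -130 to 85 mm; nothing across the open end.
- groove (a point): Middle of the groove's floor, at x = 65 mm of the cradle, 8 mm above the bench. The groove runs across the cradle between the runway's end (x = 50 mm, a 4 mm step down) and the block (x = 85 mm). In it the capacitor's centre lies at x = 61 to 68 mm, 25.5 mm above the bench.
- block_top (a point): Middle of the top of the grey contact block that closes the cradle's far end: x = 85 to 112 mm of the cradle, as wide as the cradle, top 45 mm above the bench; two flat copper strips on its front face, two brass studs on top.
- console: Fixed supply: dark steel box 200 mm (its x) by 240 mm (its y), 60 mm high, origin under its centre at bench height, z up, x axis roughly away from the robot. On its flat aluminium top sit the lever, the marker tab and the power button.
- lever (a joint): Angle of the lever, rad, about the upright axis through lever_pivot; 0 at its zero stop, limit 2.0. Grows counter-clockwise seen from above: at 0 the arm points 57 deg from the console's -x towards its +y, at 1.0 straight to its -x, at 2.0 57 deg from its -x towards its -y. It stays where it is left; about 1.6 N sideways at the handle moves it.
- lever_pivot (a point): Point on the lever's hinge axis, level with the console's top (60 mm above the bench), at x = 50 mm, y = 20 mm of the console. The zero stop is a short steel pin (10 mm thick, 18 mm high) 50 mm from this axis, on the console's +y side; at zero the lever's arm stands against it, at the longest tick of the scale.
- lever_handle (a point): Top end of the lever's handle: an upright black round post 18 mm in diameter, 92 mm from the pivot axis, its top 120 mm and its foot 72 mm above the bench. Free on all sides. The steel arm below it is 12 mm wide, its top 72 mm above the bench.
- lever_pointer (a point): End of the thin steel pointer at the lever's outer end, 118 mm from the pivot axis, 66 mm above the bench.
- marker_point (a point): Where the pointer's end must come: just inside the tip of the dark steel marker tab on the scale, 118 mm from the pivot axis, 66 mm above the bench. The tab, 11 mm high and 12 mm wide, reaches from 120 to 140 mm from the pivot axis, somewhere between 0.8 and 1.65 rad of the lever's angle. It is stiff but can be shoved along: do not touch it.
- power (a joint): Travel of the power button, m: 0 up, 0.006 fully down (about 5 N); it springs back up when let go.
- power_top (a point): Centre of the top of the power button: black round cap 26 mm in diameter in a grey collar 42 mm across, 82 mm above the bench when up, on the console at x = 35 mm, y = -88 mm. It is pressed straight down.
- driver: Screwdriver with blue handle, 180 mm long, 26 mm thick, lying on the bench between cradle and console; leave alone. Origin at mid-length on the bench.
- reel: Solder reel with black flanges, 64 mm in diameter, 36 mm high, standing on its flange beyond the work; leave alone. Origin under its centre.
- pot: Small clay pot, 72 mm across, 75 mm high, beyond the work; leave alone. Origin under its centre.
Not all that is in view belongs to the job. There is more than one size of the cap; the one meant has the size given above.

How it is judged (in metres and radians):
On the way, in this order (a step that is already met when the one before it is completed fails the run):
1. the capacitor lies in the groove in front of the contact block (x of cap in the frame of cradle between 0.057 and 0.072 m and z of cap in the frame of cradle below 0.0275 m and angle between the y axis of cap and the y axis of cradle, either way round below 0.12 rad), for 0.3 s.
2. the lever is back at its zero stop (value of joint lever below 0.06 rad), for 0.2 s.
3. the power button is pressed down with the lever at zero (value of joint power above 0.0045 m and value of joint lever below 0.08 rad), for 0.05 s.
4. the lever's pointer stands at the marker tab, with the button up again (horizontal distance between lever_pointer and marker_point below 0.008 m and value of joint power below 0.002 m), for 0.3 s.
At the end, for the whole second after the job is handed in: The capacitor rests in the groove (centre 57 to 72 mm along the cradle's x, less than 27.5 mm above the bench, square to the cradle within 0.12 rad), the lever is still with the end of its pointer within 8 mm of the marker point, and the power button is up (all of step 1 and all of step 4 and linear speed of cap below 0.02 m/s and velocity of joint lever between -0.05 and 0.05 rad/s); the robot touches nothing.
It fails at once if the power button pressed while the lever is away from zero (value of joint power above 0.003 m and value of joint lever above 0.12 rad).
It fails at once if the capacitor lifted off the cradle (its centre more than 50 mm above the bench) (height (world z) of cap above 0.05 m).
It fails at once if the marker tab shifted by more than 4 mm (distance of marker_point from where it was at the start of the episode above 0.004 m).
It fails at once if the screwdriver, the reel or the pot moved by more than 25 mm (distance of any of driver, reel, pot from where it was at the start of the episode above 0.025 m).
It also fails if it takes over 72 s, if anything falls off the work surface, if the arm or the gripper's body presses on something with over 40 N, if the wrist force passes 120 N, or if a joint passes its speed limit or range.

### The arm

A 7-joint arm with a two-finger parallel gripper is mounted at the origin on the work surface. World frame = base frame: x ahead of the robot, y to its left, z up, the work surface at z = 0. Lengths are in mm, angles in rad, forces in N, time in s.
With the tool pointing down it reaches from about 425 to 875 mm from the base axis. Payload 8.4 kg.
Tool frame: the origin (TCP) lies between the finger pads; the fingertips stand 22 mm ahead of it and the grasp point (between the pads) lies 3 mm ahead of it; z points along the fingers, y is the line along which they close (so a half turn about z gives the same grasp; the last joint's range is limited). The gripper opens to 85 mm and grips with 20 to 120 N. Pads are 22 mm wide; open, the fingers measure 114 mm over their backs; the gripper's body (76 mm by 85 mm) begins 54 mm behind the grasp point. The pads swing forward as they close: fully open they stand 13 mm farther back than shut.
Start: joints at [1.142, 0.333, 0.04, 1.465, -0.013, 1.343, -0.059], TCP at [210.482, -614.949, 253.308] pointing down, gripper open.
Joint ranges: [-2.58, 2.58], [-0.38, 2.09], [-1.3, 1.39], [0.25, 2.4], [-1.5, 4.64], [0.08, 2.09], [-2.65, 2.65]. Speed limits (rad/s): [2.22, 2.22, 2.79, 2.79, 3.14, 3.14, 3.14].

### API

Orientations are given as a rotation vector (axis times angle).
In Python, from bench import move_to, move_linear, move_j, let_go, grasp, sleep, inverse_kinematics, get_obs, camera, calibration, PlanningError, job_done, recognise, masks_of, mark_of gives the robot as it stands. Calls block until the motion is done:
- move_to(position, orientation): joint-space move of the TCP to a pose.
- move_linear(position, rot=None, v=150, until_force=None): straight line of the TCP; rot=None keeps the orientation; v is the mean speed in mm/s. With until_force (N) it stops when the force on the tool has changed by that much, and returns True; else False.
- move_j(angles): joint-space move.
- let_go() and grasp(grip_force=None): open the fingers fully, or close them until they stop; grip_force is the grip in N (None keeps the last).
- sleep(seconds).
- inverse_kinematics(position, orientation): joint angles nearest the present ones, or None.
- get_obs(): the state.
- camera(name): name is "side" or "top" or "wrist"; returns (picture, depth): 480x640x3 uint8, red, green, blue; 480x640 float32, mm along the optical axis (not along the pixel's ray), 0 where there is no reading.
- calibration(name): a dict with "vertical_fov" (degrees; the focal length in pixels is half the picture's height over the tangent of half this angle, whatever the lens; pixels are square), "cx", "cy" (the principal point, pixels), "R" (3x3) and "t" (3): a world point X has camera coordinates R X + t. Camera axes: x right, y down, z forward; pixel columns grow to the right and rows downward; lengths in mm; the calibration is good to about 2 mm. The wrist camera is an equidistant fisheye: a pixel r from the principal point sees the ray r / f radians off the axis. A picture is of the moment at which its call begins: read the wrist's pose just before it. calibration takes no time and is no camera call; for the wrist camera it gives the pose at the moment of the call.
A pose or a line that the arm cannot do raises PlanningError and nothing moves.
- job_done(): hands the job in; it is judged then, once.
Trained networks look in the newest picture that a camera, given by its name, has taken for a name from the list of things; names that differ only in an ending like _2 or _b are one class to them, and where a whole thing is asked for, a point or a joint stands for the part that bears it (a point fixed in the world has none). Each returns a list of dicts, best first, with "score" (0 to 1); they miss things now and then, are a little off and sometimes report something else, mostly with a low value. They report only what shows in the picture. A call takes as long as a camera call. They do not tell look-alikes from the thing itself.
- recognise(name, camera): "centre" ([x, y, z] in mm, in the coordinates of the camera as it stood for that picture, good to about 4 mm: the middle of the surface that is visible of it).
- masks_of(name, camera): "pixels" (480x640 bool, what is visible of it).
- mark_of(name, camera): "centre" ([x, y, z] in mm, in the coordinates of the camera as it stood for that picture, good to about 4 mm: a listed point, or the origin of a listed thing).
The state is a dict: "time_s": time; "joint_positions": joint angles; "dq": joint speeds; "tau": joint torques, N m; "tool_pos": TCP position; "eef_rot": TCP orientation; "contact_force": force on the tool from outside, world axes, zero at the start; "torque": the same for the moment, N m; "width": finger opening in mm; "finger_force": force on a finger pad.
Only numpy, scipy, OpenCV 4.12 (cv2) and the standard library are available. Lean on these libraries where they do the work, as an engineer would, in place of code of your own. Each camera call takes 0.05 s, during which the arm holds its last target. There are 200 camera calls.

## Working session

There is one attempt and no reset: what is moved stays moved. The work goes in short steps, each a Python script; the robot and the scene stay as the last script left them, time stands still between calls to the robot, and variables do not carry over. Pictures are saved under pics/ and viewed, at most 10 in all, crops included, and the job is handed in when it is done.

```bash
mkdir -p pics; ls; cat > h.py <<'E'
import numpy as np, cv2
from bench import *
def shot(cam,fn):
    p,d=camera(cam); cv2.imwrite('pics/'+fn,p[:,:,::-1]); return p,d
def w(c,cal): return np.array(cal['R']).T@(np.array(c)-np.array(cal['t']))
def px(X,cal):
    c=np.array(cal['R'])@np.array(X)+np.array(cal['t']); f=240/np.tan(np.radians(cal['vertical_fov']/2))
    return np.array([cal['cx'],cal['cy']])+f*c[:2]/c[2]
def cloud(d,cal):
    f=240/np.tan(np.radians(cal['vertical_fov']/2)); v,u=np.mgrid[:480,:640]
    P=np.stack([(u-cal['cx'])/f*d,(v-cal['cy'])/f*d,d],-1)
    return (P-np.array(cal['t']))@np.array(cal['R'])
E
python3 - <<'E'
from h import *
print(get_obs())
for cam in('top','side'):
    shot(cam,cam+'0.png'); cal=calibration(cam); print(cam,cal)
    for n in ['cap','cradle','groove','block_top','console','lever_pivot','lever_handle','lever_pointer','marker_point','power_top','driver','reel','pot']:
        for r in mark_of(n,cam)[:3]:
            X=w(r['centre'],cal); print(n,round(r['score'],2),X.round(),px(X,cal).round())
E
```

```text
pics
{'time_s': 0.0, 'joint_positions': array([ 1.14179585,  0.33391481,  0.03987548,  1.46627055, -0.01342977,
        1.34328276, -0.05852372]), 'dq': array([ 2.99162256e-05,  1.04557694e-03,  1.70130080e-04, -1.27479129e-03,
       -2.55639782e-03,  1.92758083e-03,  9.93993301e-04]), 'tau': array([-3.71660080e-04, -6.58561778e+01,  1.36501037e+00, -4.05557871e+01,
        1.67142553e-02,  1.27539510e-02,  6.97517052e-06]), 'tool_pos': array([ 210.35461392, -614.5822874 ,  252.41906773]), 'eef_rot': array([-3.09743784e+00, -5.15370361e-01,  5.40022726e-04]), 'contact_force': array([ 0.57767254, -0.61200897,  0.33803393]), 'torque': array([ 0.00483113, -0.04404286,  0.02181339]), 'finger_force': 0.0, 'width': 85.38892637246106}
top {'vertical_fov': 45.18415715172054, 'cx': 314.67196890162603, 'cy': 236.830081195395, 'R': array([[ 0.00754342, -0.99985449,  0.01530021],
       [-0.99428271, -0.00912938, -0.10638866],
       [ 0.10651286, -0.0144102 , -0.9942069 ]]), 't': array([ -37.33458495,  577.51604323, 1390.70180089])}
cap 0.96 [ 511. -205.   29.] [385. 265.]
cap 0.94 [ 516. -405
[... 936 characters left out ...]
p 0.79 [ 360. -159.   15.] [232. 316.]
cap 0.73 [ 516. -207.   32.] [311. 314.]
cap 0.6 [ 518. -400.   25.] [340. 400.]
cradle 0.57 [ 563. -216.    1.] [334. 323.]
groove 0.87 [ 629. -220.    7.] [364. 317.]
block_top 0.86 [ 664. -223.   46.] [383. 302.]
console 0.98 [570. 199.   0.] [295. 212.]
lever_pivot 0.89 [622. 215.  62.] [311. 189.]
lever_handle 0.92 [538. 246. 121.] [279. 168.]
lever_pointer 0.8 [515. 261.  71.] [270. 182.]
marker_point 0.51 [504. 239.  70.] [268. 187.]
marker_point 0.23 [ 759. -124.    0.] [403. 279.]
power_top 0.55 [584. 103.  83.] [308. 206.]
power_top 0.25 [463.   5.   1.] [268. 262.]
reel 0.7 [764. 105.   1.] [371. 222.]
pot 0.81 [ 757. -123.    2.] [402. 278.]
```

```bash
python3 - <<'E'
import cv2,numpy as np
a=cv2.imread('pics/top0.png'); 
cv2.imwrite('pics/c1.png',cv2.resize(a[150:350,150:510],(800,444),interpolation=cv2.INTER_CUBIC))
b=a[205:285,150:270]
cv2.imwrite('pics/c2.png',cv2.resize(b,(780,520),interpolation=cv2.INTER_CUBIC))
E
```

```text
(no output)
```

View pics/c1.png

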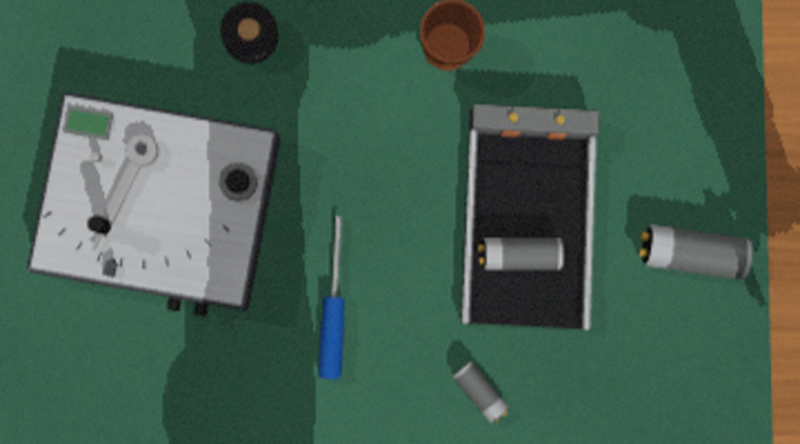

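View pics/c2.png

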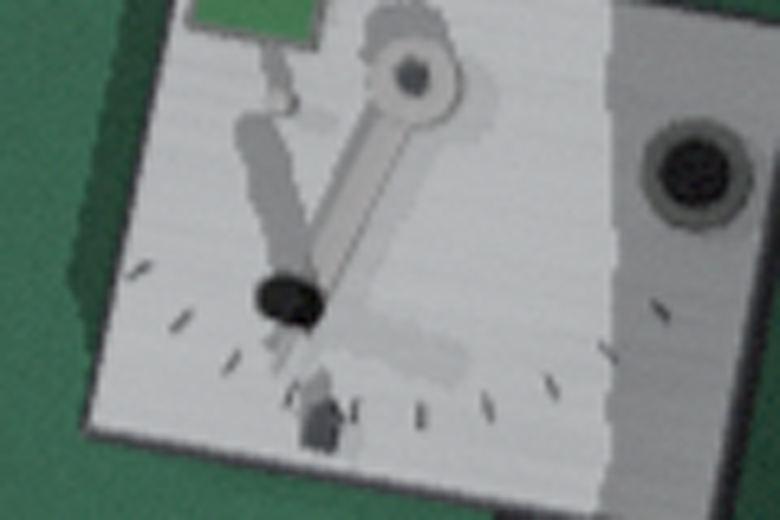

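c1 shows three cans: the bigger one right of the cradle at (695,252), the small one on the bench at (482,392), and the one on the runway at (520,254), which is about 84 mm long and is the one meant. c2 shows the lever at about 0.6 rad, the marker tab at (322,412) and the button at (695,172). Next I'll measure exact poses from depth.

```bash
cat > m.py <<'E'
from h import *
def rect(P):
    (c,s,a)=cv2.minAreaRect(P[:,:2].astype(np.float32)); return np.round(c,1),np.round(s,1),round(a,2)
def big(M):
    n,l,st,_=cv2.connectedComponentsWithStats(M.astype(np.uint8)); return l==1+np.argmax(st[1:,4])
if __name__=='__main__':
    cal=calibration('top'); p,d=shot('top','top1.png'); P=cloud(d,cal); z=P[...,2]; ok=d>0
    x,y=P[...,0],P[...,1]
    M=big(ok&(z>50)&(z<68)&(y>60)&(x<720)); print('console top',rect(P[M]),np.median(z[M]))
    M=big(ok&(z>38)&(z<52)&(y<-100)&(y>-320)&(x>630)); print('block',rect(P[M]),np.median(z[M]))
    M=big(ok&(z>21)&(z<51)&(y<-130)&(y>-310)&(x>420)); print('cradle rails+block',rect(P[M]))
    for k,r in enumerate(masks_of('cap','top')):
        if r['score']<.4: continue
        Q=P[r['pixels']&ok]; print('cap',round(r['score'],2),rect(Q),np.percentile(Q[:,2],[5,50,95]).round(1))
    cs=calibration('side'); p,d=shot('side','side1.png'); P=cloud(d,cs)
    for n in('marker_point','lever_handle','power_top'):
        for cam in('top','side'):
            cc=calibration(cam)
            for r in recognise(n,cam)[:2]: print(n,cam,round(r['score'],2),w(r['centre'],cc).round(1))
E
python3 m.py
```

```text
console top (array([566.8, 200.3]), array([241.3, 201.2]), 80.41) 60.961971792586894
block (array([ 660.9, -218.9]), array([140.1,  30.9]), 86.63) 44.685075758678764
cradle rails+block (array([ 555.5, -214.3]), array([141.5, 241.3]), 87.48)
cap 0.95 (array([ 513.2, -201.4]), array([32.6, 89.3]), 0.52) [31.7 44.  50.8]
cap 0.91 (array([ 518. , -404.8]), array([134. ,  49.8]), 81.86) [25.7 41.3 48.6]
cap 0.76 (array([ 360.2, -160.7]), array([68.4, 26.5]), 39.84) [17.2 24.7 29.8]
marker_point side 0.38 [ 511.3 -223.2   45.4]
lever_handle top 0.86 [591.5 227.6  78.2]
lever_handle side 0.85 [570.9 231.8  74.5]
power_top top 0.46 [427.6   6.3  26.8]
power_top top 0.42 [582.4 108.3  84.7]
power_top side 0.51 [586.5 101.3  82.9]
```

```bash
cat >> h.py <<'E'
def rv(psi): return np.pi*np.array([np.cos(psi/2),np.sin(psi/2),0])
class F:
    def __init__(s,o,deg): s.a=np.radians(deg); s.o=np.array(o); s.R=np.array([[np.cos(s.a),-np.sin(s.a)],[np.sin(s.a),np.cos(s.a)]])
    def __call__(s,x,y,z): return np.r_[s.o+s.R@[x,y],z]
CR=F((564,-215.5),-2.8); CO=F((566.6,199.8),-9.6)
E
python3 - <<'E'
from h import *
from m import *
grasp(20)
move_to(CR(-104,8.5,200),rv(CR.a))
move_linear(CR(-104,8.5,42),v=120)
print(get_obs()['tool_pos'],get_obs()['width'])
print(move_linear(CR(-82,8.5,42),v=40,until_force=8))
print(move_linear(CR(32,8.5,42),v=40,until_force=10))
o=get_obs();print(o['tool_pos'],o['contact_force'],o['time_s'])
sleep(.3)
move_linear(CR(20,8.5,42),v=60)
move_linear(CR(20,8.5,180),v=150)
shot('side','side2.png')
cal=calibration('side')
for r in mark_of('cap','side')[:3]: X=w(r['centre'],cal);print(r['score'],X.round(1),CR.R.T@(X[:2]-CR.o))
E
python3 -c "
import cv2;a=cv2.imread('pics/side2.png');cv2.imwrite('pics/c3.png',cv2.resize(a[240:400,240:460],(800,582),interpolation=2))"
```

```text
[ 461.01380805 -202.13597606   42.65852853] -0.24523568106559185
False
False
[ 596.2791516  -208.62395256   42.01356215] [ 0.65780612  0.55470144 -0.1399118 ] 9.55
0.98 [ 519.2 -404.7   21.3] [ -35.48336119 -191.12186497]
0.87 [ 634.8 -205.1   29.1] [70.22937936 13.82603952]
0.57 [ 358.9 -158.9   16.1] [-207.60287597   46.47349587]
```

View pics/c3.png

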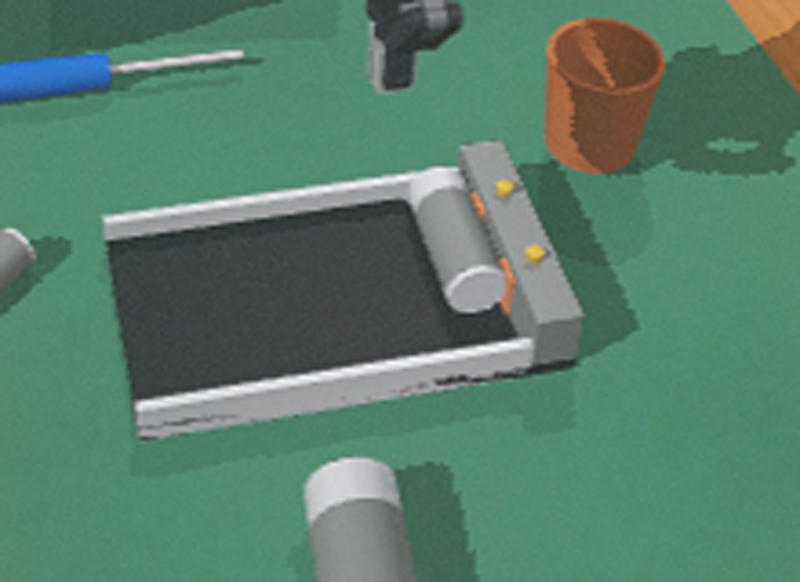

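The can lies at the block, with its near end at (475,290) in c3 and its length along the copper strips, so it has dropped into the groove. Now I'll push the lever to zero and check the cap from the top camera.

```bash
cat >> h.py <<'E'
PIV=np.array([620.,211.8])
def arc(th,z,r=92): 
    a=np.pi-1+th+CO.a; return np.r_[PIV+r*np.array([np.cos(a),np.sin(a)]),z], rv(a-np.pi/2)
E
python3 - <<'E'
from h import *
from m import rect,big
move_to(*arc(1.3,200))
print(get_obs()['joint_positions'].round(2))
cal=calibration('top'); p,d=shot('top','top2.png'); P=cloud(d,cal); ok=d>0
for r in masks_of('cap','top'):
    Q=P[r['pixels']&ok]; print('cap',round(r['score'],2),rect(Q),np.percentile(Q[:,2],[5,50,95]).round(1))
move_linear(arc(1.3,108)[0],v=120)
f0=get_obs()['contact_force']
for th in np.arange(1.2,0.05,-.1):
    hit=move_linear(*arc(th,108),v=60,until_force=9)
    o=get_obs(); print(round(th,2),hit,(o['contact_force']-f0).round(1),o['tool_pos'].round(1))
    if hit: break
sleep(.3)
cal=calibration('top'); p,d=shot('top','top3.png')
cv2.imwrite('pics/c4.png',cv2.resize(p[195:285,150:270,::-1],(800,600),interpolation=2))
E
```

```text
[ 0.21  0.28 -0.76  1.71  0.2   1.23 -0.47]
cap 0.83 (array([ 631.3, -203.8]), array([94.2, 35.9]), 88.73) [27.9 39.4 46. ]
cap 0.7 (array([ 519. , -404.3]), array([134.9,  51.3]), 82.43) [ 1.8 40.9 48.3]
cap 0.69 (array([ 361.7, -160.2]), array([65.2, 28.8]), 39.05) [17.6 24.6 30.8]
cap 0.23 (array([614.3, 211.1]), array([31.6, 37.2]), 78.06) [67.8 77.5 82.5]
cap 0.21 (array([ 557.8, -215.9]), array([150.4, 250.7]), 86.32) [ 6.7 13.1 45.7]
1.2 False [-0.1 -0.4  0. ] [528.4 209.2 108.8]
1.1 False [ 0.  -0.6  0.2] [528.4 217.9 108.2]
1.0 False [ 0.4 -0.3  0.1] [529.3 226.8 108. ]
0.9 False [-0.3 -0.4  0.1] [531.3 235.7 107.9]
0.8 False [ 0.  -0.1 -0.5] [534.1 244.6 107.9]
0.7 False [ 0.9 -0.1  0.4] [537.8 253.1 108. ]
0.6 False [0.5 0.5 0.8] [542.3 261.1 108. ]
0.5 False [-0.2 -0.3  0.5] [547.6 268.7 108. ]
0.4 False [-0.4  0.5  0.1] [553.7 275.6 108. ]
0.3 False [-1.  -0.5  0.4] [560.4 281.9 108. ]
0.2 True [-1.1 -0.2  0.6] [565.3 285.8 106.9]
```

View pics/c4.png

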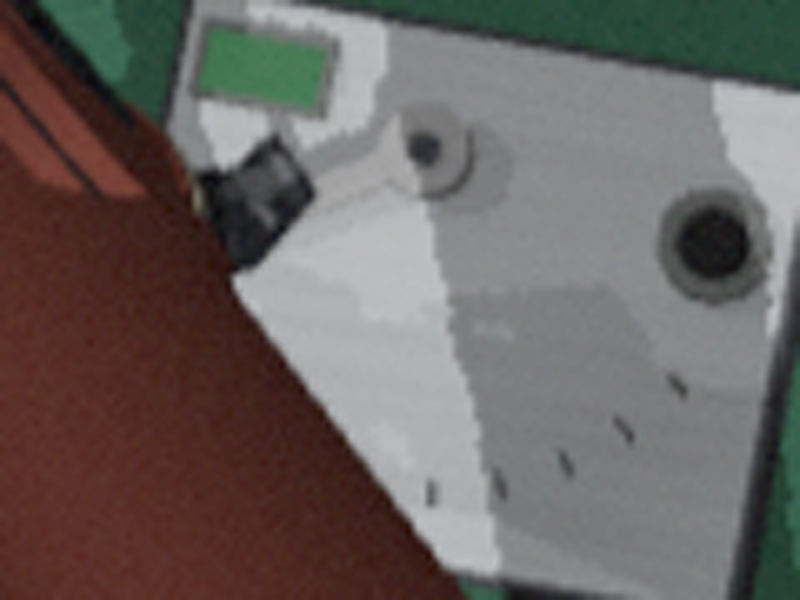

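The lever arm stands against the zero stop: the tool position gives a lever angle of about 0.02 rad. The cap's top is also about 5 mm lower than before and square to the cradle. Now I'll back off, press the button and measure the marker and button.

```bash
python3 - <<'E'
from h import *
move_linear(*arc(0.45,108),v=80)
move_linear(arc(0.45,190)[0],v=150)
B=np.array([585.3,106.0])
move_to(np.r_[B,190],rv(np.radians(20)))
p,d=shot('top','top4.png'); ct=calibration('top')
for n in('marker_point','lever_handle','lever_pointer','lever_pivot'):
    for r in mark_of(n,'top')[:1]: print(n,round(r['score'],2),w(r['centre'],ct).round(1))
cv2.imwrite('pics/c5.png',cv2.resize(p[195:285,150:270,::-1],(800,600),interpolation=2))
p,d=shot('side','side4.png'); cs=calibration('side')
for n in('marker_point','lever_handle','lever_pointer','lever_pivot'):
    for r in mark_of(n,'side')[:1]: print(n,round(r['score'],2),w(r['centre'],cs).round(1))
f0=get_obs()['contact_force']
move_linear(np.r_[B,110],v=120)
print(move_linear(np.r_[B,92],v=25,until_force=15))
sleep(.2)
o=get_obs();print(o['tool_pos'],o['contact_force']-f0)
move_linear(np.r_[B,190],v=120)
print(get_obs()['time_s'])
E
```

```text
marker_point 0.47 [502.5 244.1  63.7]
lever_handle 0.63 [583.3 296.  122.1]
lever_pointer 0.65 [576.  319.3  65.6]
lever_pivot 0.75 [619.3 208.7  61.4]
marker_point 0.37 [505.3 237.7  67.3]
lever_handle 0.67 [584.7 295.2 117.3]
lever_pointer 0.79 [573.6 320.6  69.4]
lever_pivot 0.62 [620.3 215.2  60.5]
True
[585.84259928 106.07586085  98.12341013] [-4.31248237 -0.95006446  8.7369306 ]
22.2833
```

View pics/c5.png

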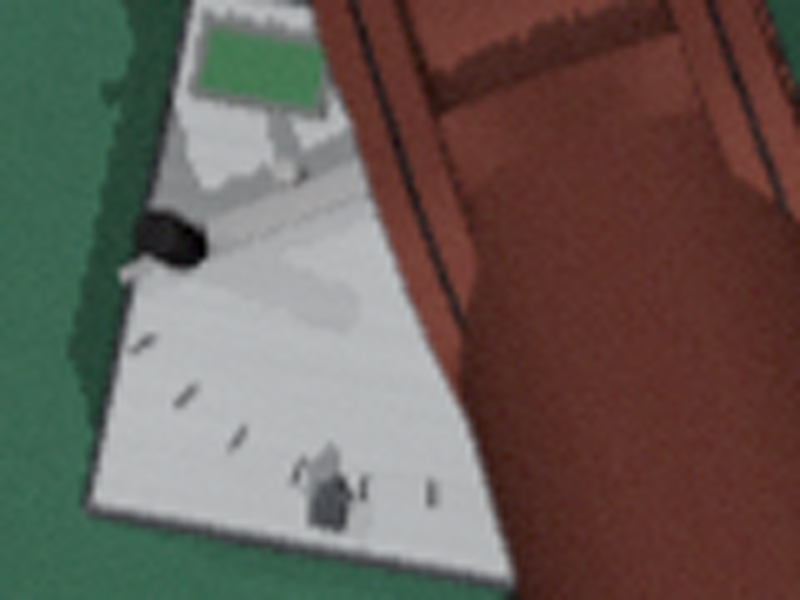

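```bash
python3 - <<'E'
from h import *
# tab: dark pixels in the top picture
p=cv2.imread('pics/top4.png'); ct=calibration('top'); g=p.max(2)[263:277,195:206].astype(int); print(g)
f=240/np.tan(np.radians(ct['vertical_fov']/2)); R=np.array(ct['R']);C=-R.T@np.array(ct['t'])
v,u=np.nonzero(g<105); v=v+263;u=u+195
D=np.stack([(u-ct['cx'])/f,(v-ct['cy'])/f,np.ones(len(u))],1)@R
X=C+D*((70-C[2])/D[:,2])[:,None]; q=X[:,:2]-PIV
al=np.arctan2(q[:,1],q[:,0]); print('theta',(al-np.pi+1-CO.a).mean(),np.percentile(np.hypot(*q.T),[0,50,100]),len(u))
B=np.array([585.3,106.0])
move_linear(np.r_[B,110],v=150)
print(move_linear(np.r_[B,90],v=25,until_force=25)); o=get_obs();print(o['tool_pos'],o['contact_force'])
sleep(.15); move_linear(np.r_[B,190],v=150)
E
```

```text
[[155 179 163 143 138 139 180 185 187 187 185]
 [124 151 139 133 138 136 179 185 184 184 184]
 [161 144 138 136 137 136 177 183 180 181 182]
 [175 148 137 139 126  98 128 177 184 144 160]
 [177 148 122 106  95  77  68 166 176 105 167]
 [161 141 112  86  86  79  68 123 164 107 173]
 [176 136  99  87  82  86  91  86 149  96 169]
 [185 128  84  86  74  85  81 126 159 156 170]
 [183 125  83  83  81  81  67 138 170 175 174]
 [184 119  83  79  80  84  72 154 172 172 173]
 [185 128  99  82  76  76  79 164 173 172 172]
 [185 173 168 136 135 100 125 167 172 174 180]
 [183 186 188 178 178 171 174 179 176 175 183]
 [133 144 148 158 170 172 185 188 183 178 187]]
theta 0.9424337772966876 [121.93297869 131.97441764 140.36392215] 36
True
[585.91832808 106.07746755  98.077029  ] [-3.38479296 -0.93629092 10.08749397]
```

Button bottomed at the same height under a higher force, so it is fully pressed. The tab measures θ≈0.94 with radii 122–140 mm, as described. Now I'll swing the lever out.

```bash
python3 - <<'E'
from h import *
move_to(*arc(-0.45,190))
move_linear(arc(-0.45,108)[0],v=120)
for th in np.linspace(-.35,.935-.222,10): move_linear(*arc(th,108),v=60)
sleep(.2)
move_linear(*arc(.55,108),v=80)
move_linear(arc(.55,200)[0],v=150)
move_to(CO(0,-190,250),rv(np.radians(20)))
p,d=shot('top','top5.png')
cv2.imwrite('pics/c6.png',cv2.resize(p[195:285,150:270,::-1],(800,600),interpolation=2))
for cam in('top','side'):
    if cam=='side': p,d=shot('side','side5.png')
    c=calibration(cam)
    for n in('marker_point','lever_handle','lever_pointer','lever_pivot','cap'):
        for r in mark_of(n,cam)[:3]:
            X=w(r['centre'],c);q=X[:2]-PIV
            print(n,round(r['score'],2),X.round(1),round(float(np.arctan2(q[1],q[0])-np.pi+1-CO.a),3))
print(get_obs()['time_s'])
E
```

```text
marker_point 0.54 [504.5 240.5  62.6] 0.924
lever_handle 0.74 [530.8 233.2 121.2] 0.932
lever_pointer 0.56 [508.5 239.2  66. ] 0.926
lever_pivot 0.73 [617.4 212.5  60.2] 0.914
cap 0.93 [ 516.1 -399.5   23. ] -3.713
cap 0.71 [ 634.  -203.5   24.3] -3.511
cap 0.65 [ 364.  -160.6   11. ] -4.147
marker_point 0.62 [464.    4.6   3.1] -4.19
marker_point 0.47 [505.8 239.8  68.4] 0.927
lever_handle 0.71 [534.2 235.8 119.5] 0.895
lever_handle 0.66 [622.3 212.5  60.8] -1.669
lever_handle 0.33 [501.9 238.8  67.6] 0.943
lever_pointer 0.79 [506.4 241.6  71.6] 0.911
lever_pivot 0.9 [620.9 214.1  63.3] -0.783
cap 0.66 [ 520.7 -402.5   21.3] -3.705
cap 0.65 [ 358.2 -160.1   18.6] -4.158
cap 0.64 [ 633.3 -204.8   27.9] -3.513
32.325
```

View pics/c6.png

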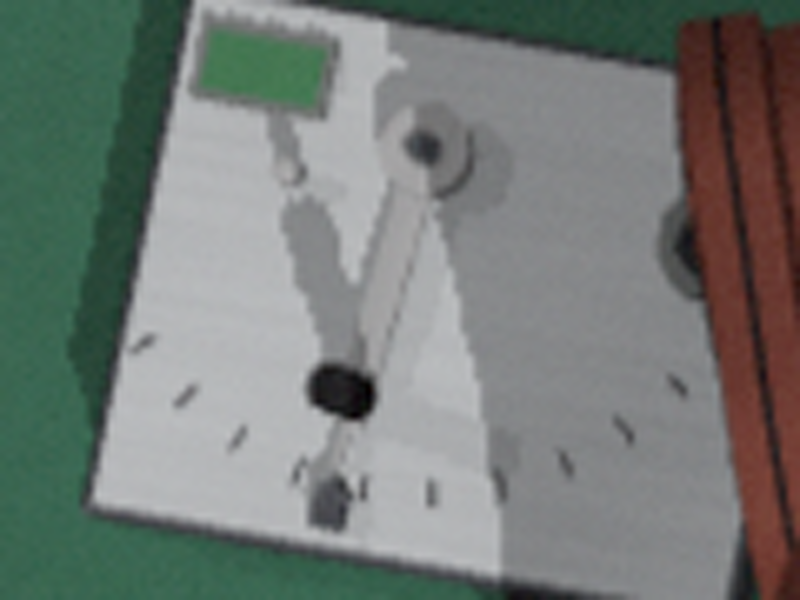

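The pointer runs from (348,425) straight to the tab tip at about (335,475), the tab hasn't moved, and the cap is still in the groove.

```bash
python3 -c "
from bench import *
sleep(.5); print(job_done())"
```

```text
the job is handed in; nothing more can be done
None
```

I handed the job in at about 33 s of the 72 s allowed: the capacitor is in the groove, the button was pressed with the lever at zero, and the pointer stands at the marker tab by my measurements; no verdict was returned.

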